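Hold the instrument box open for the count

ROBOT

A 6-joint arm with a two-finger parallel gripper is mounted at the origin on a cart in front of the work surface, level with it; the furniture and walls round the work are solid. World frame = base frame: x ahead of the robot, y to its left, z up, the work surface at z = 0. Lengths are in m, angles in rad, forces in N, time in s.
With the tool pointing down it reaches from about 0.25 to 0.725 m from the base axis. Payload 4 kg.
Tool frame: the origin (TCP) lies midway between the tips of the shut fingers; the grasp point (between the pads) lies 19 mm behind it; z points along the fingers, y is the line along which they close (so a half turn about z gives the same grasp; the last joint's range is limited). The gripper opens to 85 mm and grips with 20 to 120 N. Pads are 22 mm wide; open, the fingers measure 114 mm over their backs; the gripper's body (76 mm by 85 mm) begins 54 mm behind the grasp point. The pads swing forward as they close: fully open they stand 13 mm farther back than shut.
Start: joints at [1.338, 0.241, 0.005, 1.335, 0, 1.571], TCP at [0.115, 0.487, 0.231] pointing down, gripper open.
Joint ranges: [-2.72, 2.72], [-1.05, 1.87], [-1.09, 1.28], [-1.99, 2.15], [-1.42, 1.44], [-3.14, 3.14]. Speed limits (rad/s): [2.79, 2.79, 3.14, 3.14, 3.14, 3.14].

INTERFACE

Orientations are given as a unit quaternion [x, y, z, w].
In Python, from workcell import bot gives the robot as it stands.
- The arm moves only by the tool move_arm, never from a script. Its argument "motion" is a list of rows, each an object of numbers: "x", "y", "z": the shift along the tool's x, y, z in cm; "yaw": the turn about the tool's z in degrees. A call has 1 to 20 rows; each row is the pose to reach, as a shift and turn from the pose commanded when the call began, along the tool's axes at that moment; what a row does not reach only later rows make up. A row lasts 1/8 s, in which the tool goes at most 62.5 mm and 10.7 degrees, less where a joint would pass 70% of its speed; a pose out of reach is approached as far as the arm can. A call with a gripper value outside its range is refused whole. "gripper" is the opening, from -1 (shut) to 1 (fully open), set as the call begins (left out, the last holds). The fingers move at their own pace and stop on an object; the grip force is fixed at half the most. Time passes only in rows, so rows that repeat a pose let the fingers close. It gives the time, the measured TCP pose, the force, the opening and the grip force at its end, in the units of the state.
- bot.get_obs(): the state, without advancing time (a new reading comes with each control period).
- bot.camera(name): name is "scene" or "side" or "wrist"; returns the picture (420x560x3 uint8, blue, green, red); there is no depth.
- bot.camera_model(name): a dict with "K" (3x3 intrinsics, pixels), "world_from_camera" (4x4, takes a point from camera to world coordinates). Camera axes: x right, y down, z forward; pixel columns grow to the right and rows downward; lengths in m; the calibration is good to about 2 mm. A picture is of the moment at which its call begins: read the wrist's pose just before it. camera_model takes no time and is no camera call; for the wrist camera it gives the pose at the moment of the call.
- bot.job_done(): hands the job in; it is judged then, once.
Trained networks look in the newest picture that a camera, given by its name, has taken for a name from the list of things; names that differ only in an ending like _2 or _b are one class to them, and where a whole thing is asked for, a point or a joint stands for the part that bears it (a point fixed in the world has none). Each returns a list of dicts, best first, with "score" (0 to 1); they miss things now and then, are a little off and sometimes report something else, mostly with a low value. They report only what shows in the picture. A call takes as long as a camera call.
- bot.cut_out(camera, name): "mask" (420x560 bool, what is visible of it) and "centre" ([row, column] in pixels, amid what is visible of it).
The state is a dict: "clock": time; "joint_pos": joint angles; "joint_vel": joint speeds; "tau": joint torques, N m; "eef_pos": TCP position; "tool_rot": TCP orientation; "ft_force": force on the tool from outside, world axes, zero at the start; "ft_torque": the same for the moment, N m; "grip_width": finger opening in m; "grasp_force": force on a finger pad.
Only numpy, scipy, OpenCV 4.12 (cv2) and the standard library are available. Lean on these libraries where they do the work, as an engineer would, in place of code of your own. Each camera call takes 0.05 s, during which the arm holds its last target. There are 200 camera calls.

TASK

A colleague wants to count what is in the closed steel instrument box that has a timer standing on it (not the one at the far right). Take the timer off the lid and stand it upright on the oven tray, then raise the lid to 45 degrees (half of the way to upright) and finish holding it there: it falls shut if let go. The box must stay flat where it stands, and the bowl and the carton beside it are to be left alone.

Things in the scene. Friction and masses are not known exactly. Their poses are not given: they have to be found in the camera images.
- instrument_box: loose steel box, 109 x 188 x 42 mm (own x, y, z), 0.8 to 1 kg. Origin: centre of underside, z up; its front with the tab looks to own -x, roughly to the robot. Front wall face at x = -44 mm, rim 40 mm high. Lid (part of it): 2 mm sheet, top at z = 42 when shut, x -46 to 50, y -94 to 94; a 2 mm lip hangs from its front edge (x -46 to -44) down to z = 33. A loose clamp lies inside.
- instrument_box_lid (a joint): angle of the lid about the hinge along the box's far upper edge (rad): 0 shut, grows as the front edge rises, 0.785 is 45 degrees, 1.75 the stop, leaning back. Little friction, no stay or spring: its weight makes it fall shut from any angle below 65 degrees. Lifting it at the tab takes about 1 N.
- lid_tab (a point): middle of the small flat tab at the centre of the lid's front edge; moves with the lid. The tab sticks out 8 mm forwards from the lip, 28 mm wide (box's y), 3 mm thick. Shut, it fills x -54 to -46, z 38 to 41 mm of the box's frame, with free air below and on both sides: pinch it across its 28 mm width or lift it from below. Its axes turn with the lid and equal the box's when shut.
- lid_hinge (a point): point on the lid's hinge line at the middle of the box's width, fixed to the box at x = 52, y = 0, z = 40 mm of its frame, axes as the box's; the hinge line runs along y. The middle of the tab is 102 mm from it.
- timer: white minute timer standing on the shut lid: base block 62 x 62 mm, 27 mm high, and a black round knob 32 mm across from z = 28 to 44 mm (it does not turn here; lift the timer by it or by the block's sides). Origin: centre of underside, z up, x and y along the block's sides. 0.08 to 0.17 kg.
- tray: grey steel oven tray lying loose on the table to the left, 189 x 339 x 24 mm (own x, y, z; the long y side points roughly away from the robot). Origin: centre of underside. Its flat floor, about 160 x 270 mm, is 2 to 6 mm above the table; the rim is 24 mm high.
- gallipot: small round steel bowl, 79 mm across, 40 mm high; origin at the centre of its underside. Bystander: leave alone.
- strip_box: white and green carton, 60 x 88 x 30 mm; origin at the centre of its underside. Bystander: leave alone.

How it is judged:
By the outcome, as a careful person would: the job done as asked, in the order asked, and still so for the second after the job is handed in, while the arm keeps its last pose, push and grip.
It also fails if it takes over 53 s, if anything falls off the work surface, if the arm or the gripper's body presses on something with over 40 N, if the wrist force passes 120 N, or if a joint passes its speed limit or range.

## Working session

There is one attempt and no reset: what is moved stays moved. The work goes in short steps, Python scripts to look and compute and a tool call to move; the robot and the scene stay as the last step left them, time stands still between calls to the robot, and variables do not carry over. Pictures are saved under pics/ and viewed, at most 10 in all, crops included, and the job is handed in when it is done.

Besides the shell and the picture viewer there is one more tool, called after "Request:" by a JSON object that holds its "method" and its "body", one argument or row to a line. move_arm: Moves the arm, as the interface text tells. Its arguments: {"type":"object","properties":{"motion":{"type":"array"},"gripper":{"type":"number"}},"required":["motion"]}

```bash
mkdir -p pics
cat > h.py <<'E'
import numpy as np, cv2
from workcell import bot
from scipy.spatial.transform import Rotation as R
def ray(cam,px,M=None):
    M=M or bot.camera_model(cam); K=np.array(M["K"]);T=np.array(M["world_from_camera"])
    d=T[:3,:3]@np.linalg.inv(K)@[px[1],px[0],1.]
    return T[:3,3],d
def atz(cam,px,z,M=None):
    o,d=ray(cam,px,M); return o+d*(z-o[2])/d[2]
E
python3 - <<'E'
from h import *
o=bot.get_obs(); print(o["clock"],o["eef_pos"],o["tool_rot"],o["grip_width"])
ims=[]
for c in ["scene","side"]:
    im=bot.camera(c).copy()
    M=bot.camera_model(c); print(c,np.round(M["world_from_camera"],3).tolist())
    for n,z in [("timer",.08),("instrument_box",.03),("tray",.01),("lid_tab",.04),("gallipot",.02),("strip_box",.015)]:
        for r in bot.cut_out(c,n)[:3]:
            m=r["mask"]; ys,xs=np.where(m)
            print(c,n,round(r["score"],2),np.round(r["centre"]),m.sum(),(ys.min(),ys.max(),xs.min(),xs.max()),np.round(atz(c,r["centre"],z),3))
    cv2.imwrite(f"pics/{c}0.png",im)
E
```

```text
0.0 [0.11519633 0.48587314 0.23040431] [ 1.16127745e-01  9.93233708e-01 -1.06447333e-03 -1.21461373e-04] 0.08577781566450804
scene [[0.911, -0.24, 0.337, 0.174], [-0.413, -0.533, 0.738, -0.885], [0.003, -0.811, -0.585, 0.768], [0.0, 0.0, 0.0, 1.0]]
scene timer 0.63 [217. 274.] 644 (np.int64(206), np.int64(232), np.int64(260), np.int64(288)) [ 0.539 -0.074  0.08 ]
scene instrument_box 0.62 [234. 275.] 2470 (np.int64(198), np.int64(267), np.int64(237), np.int64(312)) [ 0.544 -0.072  0.03 ]
scene tray 0.72 [165. 231.] 4508 (np.int64(132), np.int64(195), np.int64(170), np.int64(293)) [0.565 0.28  0.01 ]
scene lid_tab 0.76 [235. 274.] 1561 (np.int64(199), np.int64(255), np.int64(238), np.int64(311)) [ 0.533 -0.087  0.04 ]
scene gallipot 0.67 [322. 301.] 1236 (np.int64(305), np.int64(343), np.int64(281), np.int64(322)) [ 0.485 -0.32   0.02 ]
scene strip_box 0.81 [302. 393.] 1335 (np.int64(280), np.int64(323), np.int64(375), np.int64(412)) [ 0.677 -0.345  0.015]
side [[0.938, -0.199, 0.285, 0.188], [-0.347, -0.581, 0.736, -1.08], [0.019, -0.789, -0.614, 0.939], [0.0, 0.0, 0.0, 1.0]]
side timer 0.72 [215. 265.] 470 (np.int64(204), np.int64(225), np.int64(255), np.int64(280)) [ 0.532 -0.082  0.08 ]
side instrument_box 0.94 [228. 265.] 1812 (np.int64(195), np.int64(256), np.int64(237), np.int64(298)) [ 0.535 -0.076  0.03 ]
side tray 0.64 [160. 237.] 3962 (np.int64(132), np.int64(187), np.int64(182), np.int64(294)) [0.568 0.288 0.01 ]
side lid_tab 0.65 [226. 265.] 1214 (np.int64(195), np.int64(245), np.int64(237), np.int64(296)) [ 0.534 -0.076  0.04 ]
side gallipot 0.56 [303. 279.] 886 (np.int64(288), np.int64(320), np.int64(262), np.int64(297)) [ 0.484 -0.32   0.02 ]
side strip_box 0.86 [292. 359.] 1009 (np.int64(272), np.int64(310), np.int64(346), np.int64(374)) [ 0.673 -0.347  0.015]
```

Run:
```python
import cv2
a=cv2.imread("pics/scene0.png"); cv2.imwrite("pics/s0c.png",cv2.resize(a[110:370,150:450],None,fx=2.6,fy=2.3,interpolation=cv2.INTER_CUBIC))
```

```text
(no output)
```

View pics/s0c.png

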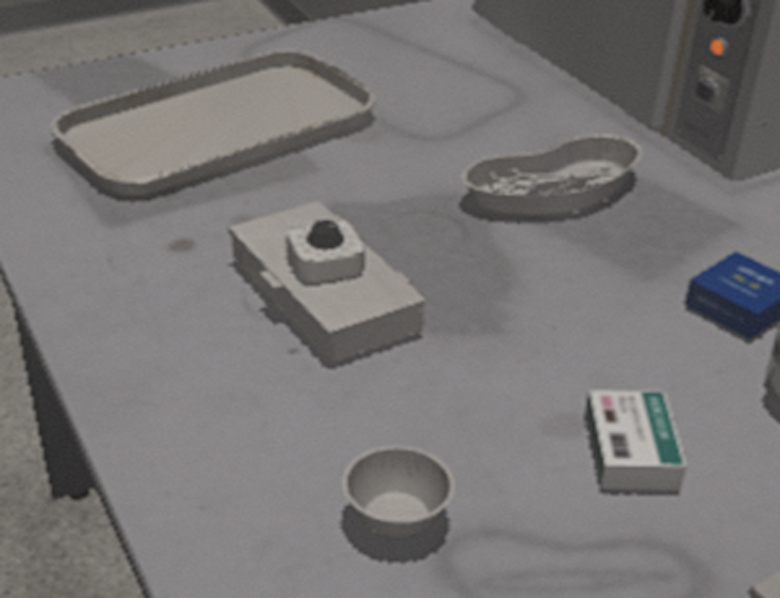

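The box, with the timer and its front tab at crop (272,280), is left of centre. The tray is upper left and the bowl and carton are lower right. Next I'll get the box yaw and the wrist camera geometry.

Run:
```python
from h import *
f=lambda u,v:(110+v/2.3,150+u/2.6)
for n,p,z in [("tab",(271,280),.04),("c-farleft-front",(232,230),.042),("near front",(330,333),.042),("near back",(423,300),.042),("far back",(320,204),.042),("knob top",(326,229),.086)]:
    print(n,np.round(atz("scene",f(*p),z),3))
M=bot.camera_model("wrist");o=bot.get_obs()
Rt=R.from_quat(o["tool_rot"]).as_matrix();T=np.array(M["world_from_camera"])
print(np.round(Rt,3).tolist(),np.round(Rt.T@(T[:3,3]-o["eef_pos"]),3),np.round(Rt.T@T[:3,:3],2).tolist(),np.round(M["K"],0).tolist())
# shift to hover camera over timer 
t=np.array([.535,-.078,.25]); print("shift cm",Rt.T@(t-o["eef_pos"])*100)
```

```text
tab [ 0.498 -0.058  0.04 ]
c-farleft-front [0.496 0.03  0.042]
near front [ 0.512 -0.151  0.042]
near back [ 0.603 -0.141  0.042]
far back [0.588 0.039 0.042]
knob top [ 0.551 -0.057  0.086]
[[-0.973, 0.231, -0.0], [0.231, 0.973, 0.0], [0.0, 0.0, -1.0]] [ 0.069  0.    -0.143] [[0.0, -0.96, -0.27], [1.0, 0.0, -0.0], [0.0, -0.27, 0.96]] [[307.0, 0.0, 280.0], [0.0, 307.0, 210.0], [0.0, 0.0, 1.0]]
shift cm [-53.85830798 -45.24694965  -1.87039135]
```

Request:
{"method": "move_arm", "body": {
  "motion": [
    {"x": -4, "y": -3.3, "z": -1},
    {"x": -8, "y": -6.6, "z": -2},
    {"x": -12.5, "y": -10, "z": -2, "yaw": -4},
    {"x": -17, "y": -14, "z": -2, "yaw": -6},
    {"x": -21.5, "y": -18, "z": -2, "yaw": -8},
    {"x": -26, "y": -22, "z": -2, "yaw": -10},
    {"x": -30.5, "y": -26, "z": -2, "yaw": -12},
    {"x": -35, "y": -30, "z": -2, "yaw": -14},
    {"x": -40, "y": -34, "z": -2, "yaw": -16},
    {"x": -44.5, "y": -38, "z": -2, "yaw": -18},
    {"x": -49, "y": -42, "z": -2, "yaw": -18},
    {"x": -52, "y": -44, "z": -2, "yaw": -18},
    {"x": -54, "y": -45, "z": -2, "yaw": -18},
    {"x": -54, "y": -45, "z": -2, "yaw": -18},
    {"x": -54, "y": -45, "z": -2, "yaw": -18}
  ]
}}

```text
invalid input at $.motion[0]: expected keys x, y, z, yaw
```

Run:
```python
from h import *
o=bot.get_obs(); M=bot.camera_model("wrist"); im=bot.camera("wrist").copy()
print(o["clock"],np.round(o["eef_pos"],4),np.round(R.from_quat(o["tool_rot"]).as_matrix(),3).tolist(),o["ft_force"])
cv2.imwrite("pics/w1.png",cv2.resize(im,None,fx=1.4,fy=1.4,interpolation=cv2.INTER_CUBIC))
import pickle; pickle.dump(M,open("w1.pkl","wb"))
for n,z in [("timer",.07),("instrument_box",.042)]:
    for r in bot.cut_out("wrist",n)[:1]:
        m=r["mask"].astype(np.uint8); c=max(cv2.findContours(m,0,2)[0],key=cv2.contourArea)
        b=cv2.boxPoints(cv2.minAreaRect(c)); print(n,r["score"],r["centre"],np.round(b).tolist())
        print([np.round(atz("wrist",p[::-1],z,M),3).tolist() for p in b])
```

```text
0.7 [0.1153 0.4865 0.2313] [[-0.973, 0.231, -0.0], [0.231, 0.973, 0.0], [0.0, 0.0, -1.0]] [-0.2090261 -0.9512102  0.0043351]
```

View pics/w1.png

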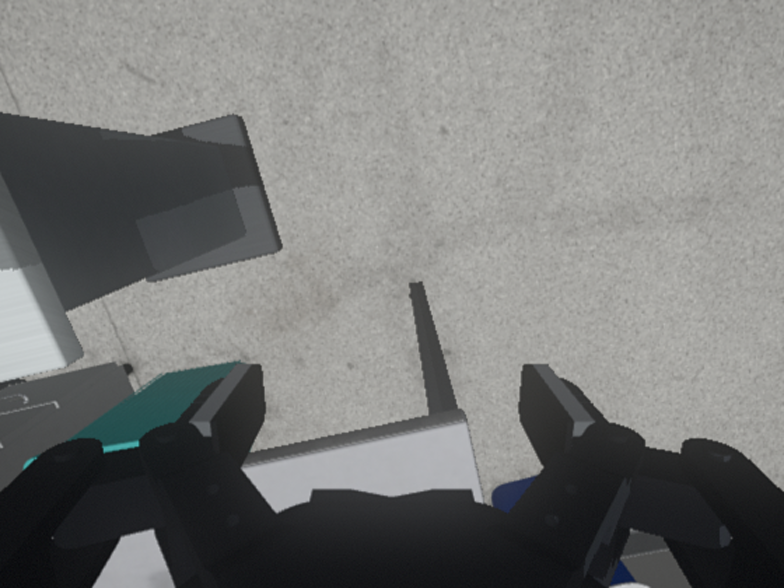

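The call was refused because every row needs yaw. The picture shows only the floor, with the fingers at rows 365+. Resending the move.

Request:
{"method": "move_arm", "body": {
  "motion": [
    {"x": -4, "y": -3.3, "z": -1, "yaw": 0},
    {"x": -8, "y": -6.6, "z": -2, "yaw": 0},
    {"x": -12.5, "y": -10, "z": -2, "yaw": -4},
    {"x": -17, "y": -14, "z": -2, "yaw": -6},
    {"x": -21.5, "y": -18, "z": -2, "yaw": -8},
    {"x": -26, "y": -22, "z": -2, "yaw": -10},
    {"x": -30.5, "y": -26, "z": -2, "yaw": -12},
    {"x": -35, "y": -30, "z": -2, "yaw": -14},
    {"x": -40, "y": -34, "z": -2, "yaw": -16},
    {"x": -44.5, "y": -38, "z": -2, "yaw": -18},
    {"x": -49, "y": -42, "z": -2, "yaw": -18},
    {"x": -52, "y": -44, "z": -2, "yaw": -18},
    {"x": -54, "y": -45, "z": -2, "yaw": -18},
    {"x": -54, "y": -45, "z": -2, "yaw": -18},
    {"x": -54, "y": -45, "z": -2, "yaw": -18}
  ]
}}

```text
clock: 2.72
eef_pos: [0.5364, -0.0755, 0.2511]
tool_rot: [-0.041, 0.999, 0.0, -0.0]
ft_force: [-0.4, 0.8, -0.4]
grip_width: 0.0851
grasp_force: 0.0
```

Run:
```python
from h import *
o=bot.get_obs(); M=bot.camera_model("wrist"); im=bot.camera("wrist").copy()
print(o["clock"],np.round(o["eef_pos"],4),np.round(R.from_quat(o["tool_rot"]).as_matrix(),3).tolist(),o["ft_force"])
cv2.imwrite("pics/w2.png",cv2.resize(im,None,fx=1.4,fy=1.4,interpolation=cv2.INTER_CUBIC))
import pickle; pickle.dump(M,open("w2.pkl","wb"))
for n,z in [("timer",.07),("instrument_box",.042)]:
    for r in bot.cut_out("wrist",n)[:1]:
        m=r["mask"].astype(np.uint8); c=max(cv2.findContours(m,0,2)[0],key=cv2.contourArea)
        b=cv2.boxPoints(cv2.minAreaRect(c)); print(n,r["score"],r["centre"],np.round(b).tolist())
        print([np.round(atz("wrist",p[::-1],z,M),3).tolist() for p in b])
```

```text
2.725 [ 0.5364 -0.0755  0.2511] [[-0.997, -0.082, -0.001], [-0.082, 0.997, 0.0], [0.001, 0.0, -1.0]] [-0.39248776  0.82539858 -0.43994186]
timer 0.86 [201.9, 300.3] [[268.0, 224.0], [281.0, 168.0], [335.0, 180.0], [322.0, 236.0]]
[[0.575, -0.085, 0.07], [0.512, -0.076, 0.07], [0.521, -0.018, 0.07], [0.585, -0.023, 0.07]]
instrument_box 0.59 [173.0, 301.5] [[219.0, 151.0], [383.0, 149.0], [384.0, 238.0], [220.0, 239.0]]
[[0.503, -0.147, 0.042], [0.485, 0.037, 0.042], [0.591, 0.057, 0.042], [0.61, -0.143, 0.042]]
```

View pics/w2.png

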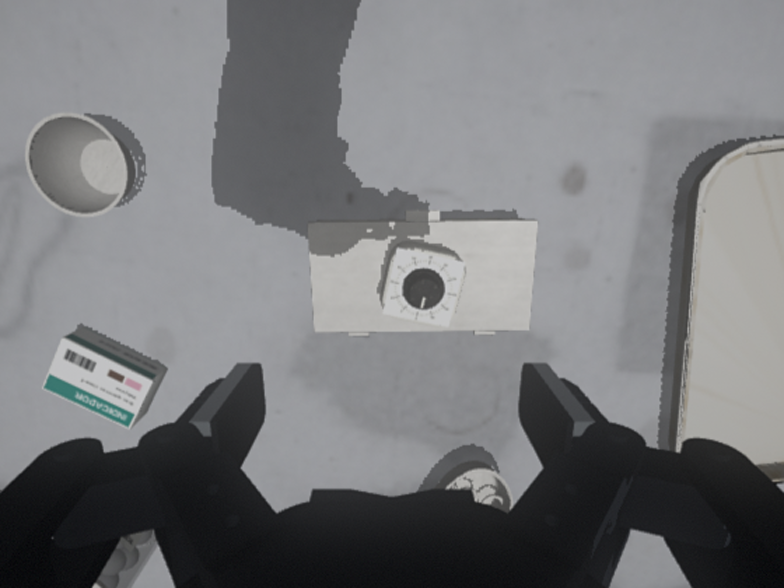

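Wrist view (1.4x): the lid's front edge runs (309,221)–(538,219), with the tab at (423,215). The timer's block top is at about (398,247),(464,261),(449,326),(383,315), with the knob at (424,288). The tray is on the right.

Run:
```python
from h import *
import pickle; M=pickle.load(open("w2.pkl","rb"))
f=lambda u,v,z:atz("wrist",(v/1.4,u/1.4),z,M)
L=[f(u,v,.042) for u,v in [(309,221),(538,219),(531,329),(315,331)]]
T=[f(u,v,.069) for u,v in [(398,247),(464,261),(449,326),(383,315)]]
print(np.round(L,4).tolist());print(np.round(T,4).tolist())
lc=np.mean(L,0);tc=np.mean(T,0);a=lambda p,q:np.degrees(np.arctan2(*(q-p)[1::-1]))
print("lid",lc,"yaws",a(L[0],L[3]),a(L[1],L[2]),a(L[0],L[1])-90,a(L[3],L[2])-90,"size",np.linalg.norm(L[0]-L[1]),np.linalg.norm(L[0]-L[3]))
print("timer",tc,"knob",f(424,288,.086),"yaw",a(T[0],T[3]),a(T[1],T[2]),a(T[0],T[1])-90,a(T[3],T[2])-90)
print("tab",f(423,215,.041))
o=bot.get_obs();Rt=R.from_quat(o["tool_rot"]).as_matrix();print((Rt.T@(tc-o["eef_pos"]))*100)
# tray from scene
bot.camera("scene"); r=bot.cut_out("scene","tray")[0]; c=max(cv2.findContours(r["mask"].astype(np.uint8),0,2)[0],key=cv2.contourArea)
P=np.array([atz("scene",p[0][::-1],.024)[:2] for p in c]).astype(np.float32); print("tray",cv2.minAreaRect(P))
```

```text
[[0.5103, -0.1448, 0.042], [0.4935, 0.0405, 0.042], [0.5879, 0.0509, 0.042], [0.6051, -0.1367, 0.042]]
[[0.5212, -0.0716, 0.069], [0.5278, -0.0201, 0.069], [0.5815, -0.0253, 0.069], [0.5766, -0.0789, 0.069]]
lid [ 0.54917954 -0.04750289  0.042     ] yaws 4.869470569447979 6.294207219049919 5.181888091687554 5.241237178205367 size 0.18601824917251203 0.0951387298754673
timer [ 0.55177842 -0.0489616   0.069     ] knob [ 0.54737272 -0.05025805  0.086     ] yaw -7.434557637531259 -5.589414250538448 -7.367835748937779 -5.283202909456847
tab [ 0.49800705 -0.05281317  0.041     ]
[-1.73829035  2.48214538 18.26411554]
tray ((0.5735865235328674, 0.27773791551589966), (0.3464623987674713, 0.21936669945716858), 9.842499732971191)
```

Request:
{"method": "move_arm", "body": {
  "motion": [
    {"x": -1, "y": 1.5, "z": 3, "yaw": 6},
    {"x": -1.7, "y": 2.5, "z": 7, "yaw": 11},
    {"x": -1.7, "y": 2.5, "z": 10, "yaw": 11},
    {"x": -1.7, "y": 2.5, "z": 13, "yaw": 11},
    {"x": -1.7, "y": 2.5, "z": 16, "yaw": 11},
    {"x": -1.7, "y": 2.5, "z": 18.5, "yaw": 11},
    {"x": -1.7, "y": 2.5, "z": 19.5, "yaw": 11},
    {"x": -1.7, "y": 2.5, "z": 20.4, "yaw": 11},
    {"x": -1.7, "y": 2.5, "z": 20.4, "yaw": 11}
  ]
}}

```text
clock: 4.1
eef_pos: [0.5519, -0.0495, 0.0474]
tool_rot: [0.055, 0.998, 0.0, 0.0]
ft_force: [-1.8, 0.0, 0.7]
grip_width: 0.0852
grasp_force: 0.0
```

Request:
{"method": "move_arm", "body": {
  "motion": [
    {"x": 0, "y": 0, "z": 0, "yaw": 0},
    {"x": 0, "y": 0, "z": 0, "yaw": 0},
    {"x": 0, "y": 0, "z": 0, "yaw": 0},
    {"x": 0, "y": 0, "z": 0, "yaw": 0},
    {"x": 0, "y": 0, "z": 0, "yaw": 0}
  ],
  "gripper": -1
}}

```text
clock: 4.72
eef_pos: [0.5528, -0.0498, 0.0488]
tool_rot: [0.055, 0.998, -0.0, 0.001]
ft_force: [-0.7, 0.6, 6.2]
grip_width: 0.0606
grasp_force: 65.3
```

Request:
{"method": "move_arm", "body": {
  "motion": [
    {"x": 0, "y": 0, "z": -1, "yaw": 0},
    {"x": 0, "y": 0, "z": -3, "yaw": 0},
    {"x": 0, "y": 0, "z": -6, "yaw": 0},
    {"x": 0, "y": 2, "z": -9, "yaw": 0},
    {"x": 0.5, "y": 6, "z": -10, "yaw": 0},
    {"x": 1, "y": 10.5, "z": -10, "yaw": -4},
    {"x": 1.3, "y": 15, "z": -10, "yaw": -8},
    {"x": 1.6, "y": 19.5, "z": -10, "yaw": -12},
    {"x": 2, "y": 24, "z": -10, "yaw": -16},
    {"x": 2.3, "y": 28, "z": -10, "yaw": -16},
    {"x": 2.3, "y": 31, "z": -9, "yaw": -16},
    {"x": 2.3, "y": 32.5, "z": -8, "yaw": -16},
    {"x": 2.3, "y": 32.5, "z": -8, "yaw": -16},
    {"x": 2.3, "y": 32.5, "z": -8, "yaw": -16}
  ]
}}

```text
clock: 6.48
eef_pos: [0.5648, 0.2747, 0.1273]
tool_rot: [-0.084, 0.996, -0.0, -0.0]
ft_force: [0.6, 0.7, -1.1]
grip_width: 0.0604
grasp_force: 64.9
```

Run:
```python
from h import *
im=bot.camera("scene"); cv2.imwrite("pics/s3.png",cv2.resize(im[80:360,130:450],None,fx=2.1,fy=2.1,interpolation=cv2.INTER_CUBIC))
```

```text
(no output)
```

View pics/s3.png

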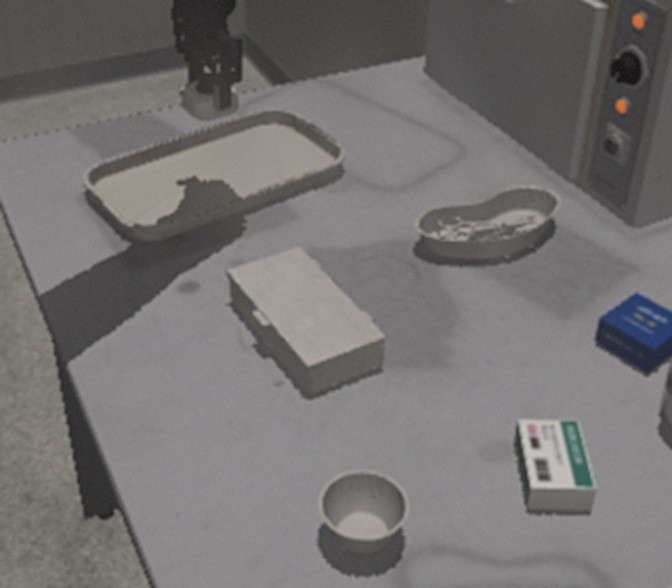

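The timer is held above the tray at (205,100) and the box is undisturbed. Lowering.

Request:
{"method": "move_arm", "body": {
  "motion": [
    {"x": 0, "y": 0, "z": 3, "yaw": 0},
    {"x": 0, "y": 0, "z": 6, "yaw": 0},
    {"x": 0, "y": 0, "z": 8.5, "yaw": 0},
    {"x": 0, "y": 0, "z": 10, "yaw": 0},
    {"x": 0, "y": 0, "z": 11, "yaw": 0},
    {"x": 0, "y": 0, "z": 11.4, "yaw": 0},
    {"x": 0, "y": 0, "z": 11.4, "yaw": 0},
    {"x": 0, "y": 0, "z": 11.4, "yaw": 0}
  ]
}}

```text
clock: 7.52
eef_pos: [0.5655, 0.2763, 0.0142]
tool_rot: [-0.084, 0.996, 0.0, 0.001]
ft_force: [0.9, -0.3, -1.3]
grip_width: 0.0605
grasp_force: 64.9
```

Request:
{"method": "move_arm", "body": {
  "motion": [
    {"x": 0, "y": 0, "z": 0.15, "yaw": 0},
    {"x": 0, "y": 0, "z": 0.3, "yaw": 0},
    {"x": 0, "y": 0, "z": 0.3, "yaw": 0}
  ]
}}

```text
clock: 7.9
eef_pos: [0.5652, 0.2761, 0.0107]
tool_rot: [-0.084, 0.996, 0.0, 0.0]
ft_force: [0.6, 0.4, 1.1]
grip_width: 0.0606
grasp_force: 65.1
```

Request:
{"method": "move_arm", "body": {
  "motion": [
    {"x": 0, "y": 0, "z": 0, "yaw": 0},
    {"x": 0, "y": 0, "z": 0, "yaw": 0},
    {"x": 0, "y": 0, "z": 0, "yaw": 0},
    {"x": 0, "y": 0, "z": 0, "yaw": 0},
    {"x": 0, "y": 0, "z": -2, "yaw": 0},
    {"x": 0, "y": 0, "z": -5, "yaw": 0},
    {"x": 0, "y": 0, "z": -9, "yaw": 0},
    {"x": 0, "y": 0, "z": -13, "yaw": 0},
    {"x": 0.5, "y": -4, "z": -14, "yaw": 1},
    {"x": 1.5, "y": -9, "z": -14, "yaw": 2},
    {"x": 2.5, "y": -14, "z": -14, "yaw": 3},
    {"x": 3.5, "y": -19, "z": -14, "yaw": 4},
    {"x": 4, "y": -24, "z": -14, "yaw": 4.5},
    {"x": 4, "y": -29, "z": -14, "yaw": 4.5},
    {"x": 4, "y": -32, "z": -14, "yaw": 4.5},
    {"x": 4, "y": -33, "z": -14, "yaw": 4.5},
    {"x": 4, "y": -33, "z": -14, "yaw": 4.5},
    {"x": 4, "y": -33, "z": -14, "yaw": 4.5}
  ],
  "gripper": 1
}}

```text
clock: 10.15
eef_pos: [0.5807, -0.0548, 0.1502]
tool_rot: [-0.046, 0.999, 0.0, -0.0]
ft_force: [0.4, 0.7, -0.1]
grip_width: 0.0848
grasp_force: 0.0
```

Run:
```python
from h import *
import pickle
sc=bot.camera("scene")[80:360,130:450].copy()
o=bot.get_obs(); M=bot.camera_model("wrist"); im=bot.camera("wrist").copy()
print(o["clock"],np.round(o["eef_pos"],4),np.round(R.from_quat(o["tool_rot"]).as_matrix(),3).tolist())
pickle.dump((M,o),open("w4.pkl","wb"))
cv2.imwrite("pics/s4.png",cv2.resize(sc[30:130,0:200],None,fx=3,fy=3))
cv2.imwrite("pics/w4.png",cv2.resize(im,None,fx=1.4,fy=1.4,interpolation=cv2.INTER_CUBIC))
```

```text
10.2 [ 0.5807 -0.0547  0.1503] [[-0.996, -0.092, -0.0], [-0.092, 0.996, 0.0], [0.0, 0.0, -1.0]]
```

View pics/w4.png

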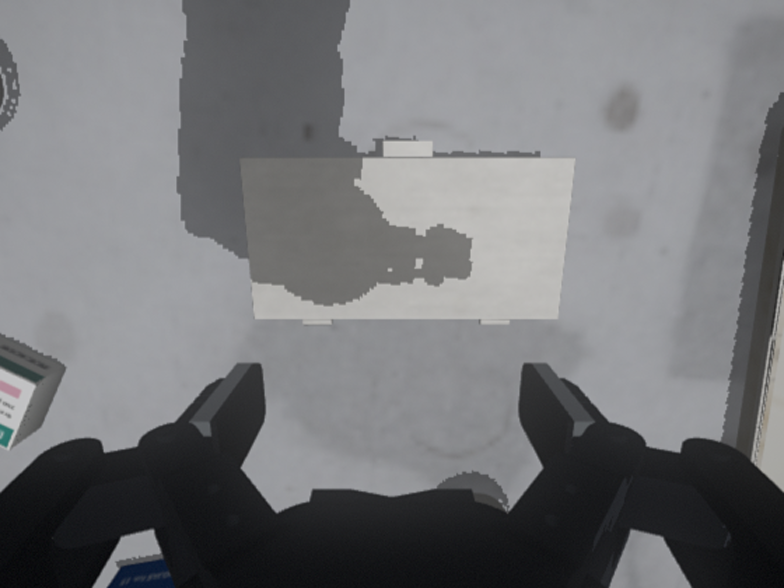

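View pics/s4.png

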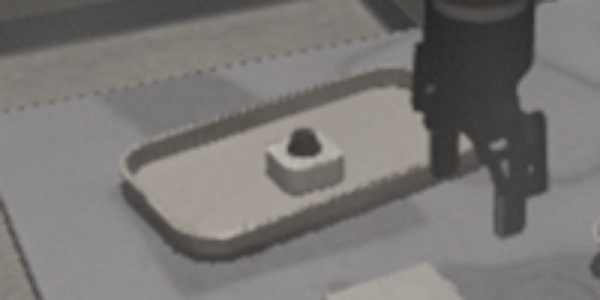

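The timer stands upright in the tray. Wrist view: lid corners (241,158),(575,158),(559,319),(254,319), and the tab spans columns 383–433, rows 140–158.

Run:
```python
from h import *
import pickle; M,o=pickle.load(open("w4.pkl","rb"))
f=lambda u,v,z:atz("wrist",(v/1.4,u/1.4),z,M)
L=[f(u,v,.042) for u,v in [(241,158),(575,158),(559,319),(254,319)]]
lc=np.mean(L,0);a=lambda p,q:np.degrees(np.arctan2(*(q-p)[1::-1]))
print("lid",lc,"yaws",a(L[0],L[1])-90,a(L[3],L[2])-90,"size",np.linalg.norm(L[0]-L[1]),np.linalg.norm(L[0]-L[3]))
print("tab corners",np.round([f(u,v,.041) for u,v in [(383,140.5),(433,141.5),(383,157),(433,157)]],4).tolist())
yaw=np.radians(5.2);d=np.array([np.cos(yaw),np.sin(yaw),0]);org=lc-.002*d
tab=org-.05*d; Rt=R.from_quat(o["tool_rot"]).as_matrix()
g=org-.059*d; g[2]=.034
print("tab",tab,"grip",g,"shift",Rt.T@(g-o["eef_pos"])*100,"toolyaw",a(np.zeros(3),Rt[:,1])-90)
```

```text
lid [ 0.55040357 -0.04814948  0.042     ] yaws 5.284582384838572 5.273157055019013 size 0.18635478922006288 0.09483521315610385
tab corners [[0.4952, -0.0673, 0.041], [0.4932, -0.0396, 0.041], [0.5039, -0.0665, 0.041], [0.5013, -0.0387, 0.041]]
tab [ 0.49861758 -0.05286238  0.042     ] grip [ 0.48965462 -0.05367807  0.034     ] shift [ 9.05499134  0.93798122 11.63241876] toolyaw 5.269119841493563
```

Request:
{"method": "move_arm", "body": {
  "motion": [
    {"x": 4, "y": 0.5, "z": 0, "yaw": 0},
    {"x": 8, "y": 0.9, "z": 0, "yaw": 0},
    {"x": 9.1, "y": 0.9, "z": 2, "yaw": 0},
    {"x": 9.1, "y": 0.9, "z": 5, "yaw": 0},
    {"x": 9.1, "y": 0.9, "z": 8, "yaw": 0},
    {"x": 9.1, "y": 0.9, "z": 10, "yaw": 0},
    {"x": 9.1, "y": 0.9, "z": 11, "yaw": 0},
    {"x": 9.1, "y": 0.9, "z": 11.6, "yaw": 0},
    {"x": 9.1, "y": 0.9, "z": 11.6, "yaw": 0},
    {"x": 9.1, "y": 0.9, "z": 11.6, "yaw": 0}
  ]
}}

```text
clock: 11.5
eef_pos: [0.4901, -0.0553, 0.035]
tool_rot: [-0.045, 0.999, -0.0, 0.001]
ft_force: [-0.7, -0.6, 0.7]
grip_width: 0.0854
grasp_force: 0.0
```

Request:
{"method": "move_arm", "body": {
  "motion": [
    {"x": 0.05, "y": 0.15, "z": 0.1, "yaw": 0},
    {"x": 0.05, "y": 0.15, "z": 0.1, "yaw": 0},
    {"x": 0.05, "y": 0.15, "z": 0.1, "yaw": 0},
    {"x": 0.05, "y": 0.15, "z": 0.1, "yaw": 0},
    {"x": 0.05, "y": 0.15, "z": 0.1, "yaw": 0},
    {"x": 0.05, "y": 0.15, "z": 0.1, "yaw": 0},
    {"x": 0.05, "y": 0.15, "z": 0.1, "yaw": 0},
    {"x": 0.05, "y": 0.15, "z": 0.1, "yaw": 0}
  ],
  "gripper": -1
}}

```text
clock: 12.5
eef_pos: [0.4889, -0.0543, 0.0338]
tool_rot: [-0.045, 0.999, -0.0, 0.0]
ft_force: [-2.3, -1.6, 5.8]
grip_width: 0.0203
grasp_force: 58.5
```

Run:
```python
from h import *
a=bot.camera("wrist").copy();b=bot.camera("scene").copy()
cv2.imwrite("pics/c5.png",np.vstack([cv2.resize(a[130:330,180:380],(400,400)),])if 0 else np.hstack([cv2.resize(a[130:330,180:380],(400,400)),cv2.resize(b[160:300,210:350],(400,400))]))
```

```text
(no output)
```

View pics/c5.png

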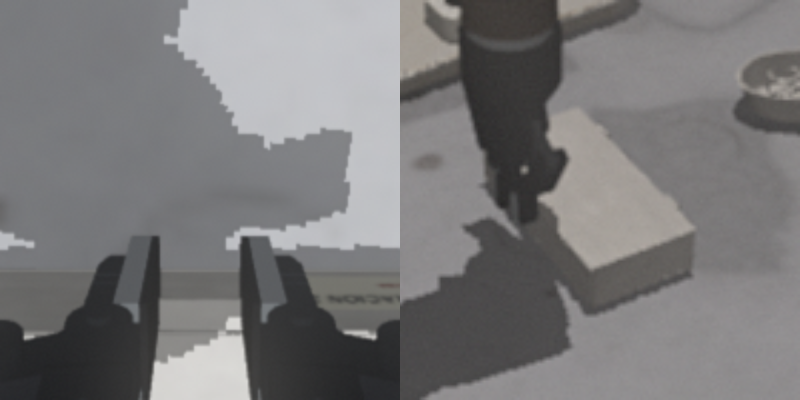

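Run:
```python
from h import *
a=bot.camera("wrist").copy()
o=bot.get_obs();print(o["grip_width"],o["grasp_force"],o["ft_force"],o["clock"])
c=a[225:325,205:355]
c=cv2.convertScaleAbs(c,alpha=1.5,beta=20)
cv2.imwrite("pics/c6.png",cv2.resize(c,(795,530),interpolation=cv2.INTER_CUBIC))
```

```text
0.02016361309911183 58.474454283714294 [-2.50384831 -1.54232145  5.58726805] 12.65
```

View pics/c6.png

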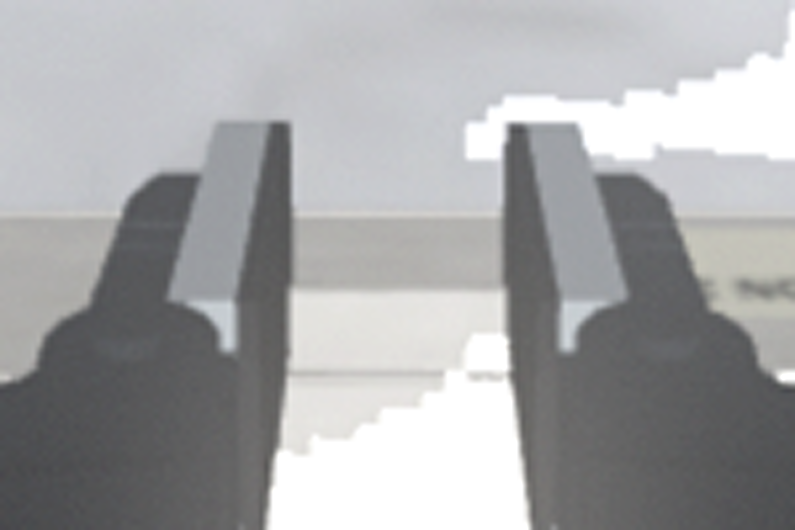

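The tab fills the gap between the pads (crop rows 290–370). Test lift to about 12°.

Request:
{"method": "move_arm", "body": {
  "motion": [
    {"x": 0, "y": 0, "z": -0.4, "yaw": 0},
    {"x": -0.05, "y": 0, "z": -0.9, "yaw": 0},
    {"x": -0.1, "y": 0, "z": -1.4, "yaw": 0},
    {"x": -0.2, "y": 0, "z": -2.1, "yaw": 0},
    {"x": -0.2, "y": 0, "z": -2.1, "yaw": 0}
  ]
}}

```text
clock: 13.28
eef_pos: [0.4909, -0.0539, 0.0549]
tool_rot: [-0.045, 0.999, -0.0, 0.0]
ft_force: [-0.8, -3.4, 0.1]
grip_width: 0.0204
grasp_force: 59.4
```

Run:
```python
from h import *
a=bot.camera("wrist").copy();b=bot.camera("scene").copy()
cv2.imwrite("pics/c7.png",np.hstack([cv2.resize(a[160:360,180:380],(400,400)),cv2.resize(b[160:300,210:350],(400,400))]))
```

```text
(no output)
```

View pics/c7.png

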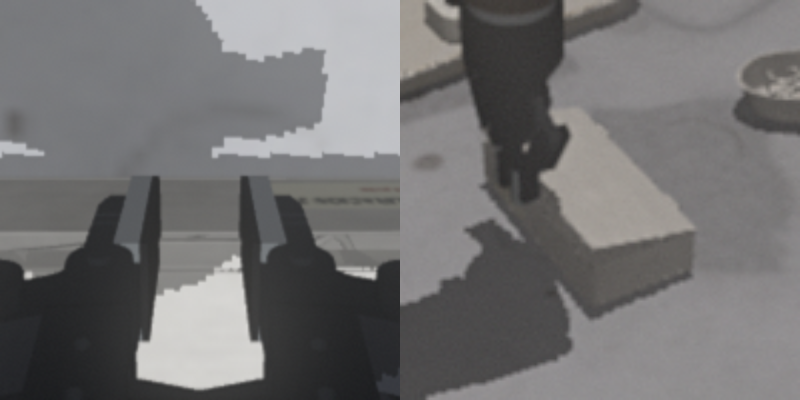

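The lid is lifting: a gap has opened at the front, with a wedge at crop (690,235), and the box hasn't moved. Continuing along the arc.

Request:
{"method": "move_arm", "body": {
  "motion": [
    {"x": -0.14, "y": 0, "z": -0.55, "yaw": 0},
    {"x": -0.3, "y": 0, "z": -1.05, "yaw": 0},
    {"x": -0.48, "y": 0, "z": -1.55, "yaw": 0},
    {"x": -0.68, "y": 0, "z": -2.05, "yaw": 0},
    {"x": -0.91, "y": 0, "z": -2.53, "yaw": 0},
    {"x": -1.17, "y": 0, "z": -3.0, "yaw": 0},
    {"x": -1.17, "y": 0, "z": -3.0, "yaw": 0}
  ]
}}

```text
clock: 14.25
eef_pos: [0.502, -0.0528, 0.0848]
tool_rot: [-0.045, 0.999, -0.0, -0.001]
ft_force: [-2.8, -3.5, 1.2]
grip_width: 0.0198
grasp_force: 62.8
```

Request:
{"method": "move_arm", "body": {
  "motion": [
    {"x": -0.28, "y": 0, "z": -0.46, "yaw": 0},
    {"x": -0.58, "y": 0, "z": -0.9, "yaw": 0},
    {"x": -0.85, "y": 0, "z": -1.26, "yaw": 0},
    {"x": -1.13, "y": 0, "z": -1.6, "yaw": 0},
    {"x": -1.38, "y": 0, "z": -1.87, "yaw": 0},
    {"x": -1.62, "y": 0, "z": -2.11, "yaw": 0},
    {"x": -1.62, "y": 0, "z": -2.11, "yaw": 0}
  ]
}}

```text
clock: 15.12
eef_pos: [0.5176, -0.0513, 0.1059]
tool_rot: [-0.045, 0.999, -0.0, -0.001]
ft_force: [-5.5, -3.2, 3.1]
grip_width: 0.0203
grasp_force: 66.1
```

Run:
```python
from h import *
a=bot.camera("side").copy();b=bot.camera("scene").copy()
o=bot.get_obs();print(o["eef_pos"],o["grip_width"],o["grasp_force"],o["ft_force"],o["clock"])
cv2.imwrite("pics/c8.png",np.hstack([cv2.resize(a[170:290,200:320],(400,400),interpolation=cv2.INTER_CUBIC),cv2.resize(b[160:300,210:350],(400,400),interpolation=cv2.INTER_CUBIC)]))
# project predicted lid corners at 45deg and box corners into both crops
d=np.array([.9959,.0906,0]);e=np.array([-.0906,.9959,0]);org=np.array([.5484,-.0483,0]);k=np.array([0,0,1.])
for cam,(r0,c0,s) in {"side":(170,200,400/120),"scene":(160,210,400/140)}.items():
  M=bot.camera_model(cam);T=np.linalg.inv(M["world_from_camera"])
  for th in (35,45,55):
    t=np.radians(th)
    for y in(-.094,.094):
      p=org+(.052-.098*np.cos(t)+.002*np.sin(t))*d+y*e+(.040+.098*np.sin(t)+.002*np.cos(t))*k
      q=np.array(M["K"])@(T@np.append(p,1))[:3];q/=q[2];print(cam,th,y,np.round([(q[0]-c0)*s,(q[1]-r0)*s]))
  for x,y in((-.044,-.094),(.05,-.094),(-.044,.094)):
      p=org+x*d+y*e+.0*k
      q=np.array(M["K"])@(T@np.append(p,1))[:3];q/=q[2];print(cam,"bottom",x,y,np.round([(q[0]-c0)*s,(q[1]-r0)*s]))
```

```text
[ 0.51750555 -0.05131676  0.10583357] 0.0202076749880187 65.97876906394958 [-3.85277318 -4.21210339  2.84804116] 15.225
side 35 -0.094 [241. 183.]
side 35 0.094 [143.  45.]
side 45 -0.094 [255. 165.]
side 45 0.094 [155.  29.]
side 55 -0.094 [272. 149.]
side 55 0.094 [171.  14.]
side bottom -0.044 -0.094 [220. 287.]
side bottom 0.05 -0.094 [330. 253.]
side bottom -0.044 0.094 [127. 145.]
scene 35 -0.094 [210. 201.]
scene 35 0.094 [95. 75.]
scene 45 -0.094 [224. 182.]
scene 45 0.094 [106.  58.]
scene 55 -0.094 [240. 165.]
scene 55 0.094 [120.  42.]
scene bottom -0.044 -0.094 [190. 307.]
scene bottom 0.05 -0.094 [293. 267.]
scene bottom -0.044 0.094 [ 81. 175.]
```

View pics/c8.png

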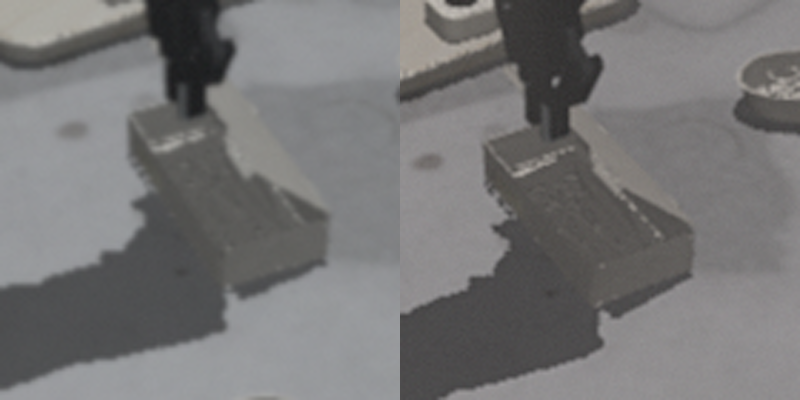

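The lid stands open at roughly 45°: its near front corner is around (625,188) in the right panel, where I predicted (624,182) for 45°. The box is flat and hasn't moved. A numeric check of the angle with the lid mask next.

Run:
```python
from h import *
d=np.array([.9959,.0906,0]);e=np.array([-.0906,.9959,0]);org=np.array([.5484,-.0483,0]);k=np.array([0,0,1.])
for cam in ("scene","side"):
  im=bot.camera(cam).copy();M=bot.camera_model(cam);T=np.linalg.inv(M["world_from_camera"]);K=np.array(M["K"])
  rs=bot.cut_out(cam,"lid_tab")
  if not rs: print(cam,"none")
  def pr(p): q=K@(T@np.append(p,1))[:3]; return q[:2]/q[2]
  out=[]
  g=cv2.cvtColor(im,cv2.COLOR_BGR2GRAY).astype(np.float32)
  for th in range(31,62,2):
    t=np.radians(th)
    P=lambda r,y,h=.002:org+(.052-r*np.cos(t)+h*np.sin(t))*d+y*e+(.040+r*np.sin(t)+h*np.cos(t))*k
    row=[th]
    if rs:
      poly=np.array([pr(P(r,y)) for r,y in((.098,-.094),(.098,-.02),(.002,-.02),(.002,-.094))])
      m=np.zeros(g.shape,np.uint8);cv2.fillPoly(m,[np.round(poly*16).astype(np.int32)],1,shift=4);row.append(m.sum())
      # strip of lid mask with y<-.02: cut by plane via image half-plane
      a,b=poly[1],poly[2];yy,xx=np.mgrid[:420,:560];s=(b[0]-a[0])*(yy-a[1])-(b[1]-a[1])*(xx-a[0])
      sg=np.sign((b[0]-a[0])*(poly[0][1]-a[1])-(b[1]-a[1])*(poly[0][0]-a[0]))
      mm=rs[0]["mask"]&(s*sg>0);row.append(round((mm&(m>0)).sum()/max(1,(mm|(m>0)).sum()),2))
    # edge strength: brightness step across front edge, and across near side edge
    def samp(f,i):
      q=np.array([pr(f(v)) for v in i],np.float32);return cv2.remap(g,q[:,0].reshape(1,-1),q[:,1].reshape(1,-1),1).mean()
    ys=np.linspace(-.085,-.04,12)
    row+= [round(float(samp(lambda y:P(.098,y),ys)),1)]
    row+= [round(float(samp(lambda r:P(r,-.0925),np.linspace(.04,.09,12))),1)]
    out.append(row)
  print(cam,rs[0]["score"] if rs else "",*out,sep="\n")
print(bot.get_obs()["eef_pos"],bot.get_obs()["clock"])
```

```text
scene
0.66
[31, np.uint64(519), np.float64(0.52), 82.4, 86.0]
[33, np.uint64(483), np.float64(0.59), 84.0, 87.1]
[35, np.uint64(436), np.float64(0.67), 84.5, 89.7]
[37, np.uint64(426), np.float64(0.73), 84.0, 89.9]
[39, np.uint64(389), np.float64(0.77), 106.3, 89.4]
[41, np.uint64(330), np.float64(0.7), 123.3, 94.0]
[43, np.uint64(294), np.float64(0.61), 122.6, 117.6]
[45, np.uint64(262), np.float64(0.47), 124.8, 130.0]
[47, np.uint64(243), np.float64(0.33), 128.4, 128.7]
[49, np.uint64(186), np.float64(0.2), 127.7, 127.3]
[51, np.uint64(131), np.float64(0.1), 126.7, 127.0]
[53, np.uint64(95), np.float64(0.04), 126.0, 126.2]
[55, np.uint64(58), np.float64(0.0), 122.2, 122.5]
[57, np.uint64(57), np.float64(0.0), 118.9, 119.9]
[59, np.uint64(91), np.float64(0.0), 119.5, 119.1]
[61, np.uint64(148), np.float64(0.0), 120.0, 119.6]
side
0.72
[31, np.uint64(438), np.float64(0.59), 91.1, 91.3]
[33, np.uint64(431), np.float64(0.62), 90.4, 91.4]
[35, np.uint64(413), np.float64(0.68), 89.6, 93.0]
[37, np.uint64(383), np.float64(0.77), 102.8, 97.4]
[39, np.uint64(352), np.float64(0.79), 123.5, 105.8]
[41, np.uint64(340), np.float64(0.73), 133.1, 120.8]
[43, np.uint64(303), np.float64(0.64), 136.1, 135.9]
[45, np.uint64(279), np.float64(0.55), 138.7, 140.7]
[47, np.uint64(248), np.float64(0.45), 140.7, 140.8]
[49, np.uint64(218), np.float64(0.36), 141.5, 140.2]
[51, np.uint64(187), np.float64(0.28), 140.5, 139.9]
[53, np.uint64(157), np.float64(0.19), 140.1, 139.4]
[55, np.uint64(126), np.float64(0.14), 138.8, 138.7]
[57, np.uint64(96), np.float64(0.06), 138.1, 136.6]
[59, np.uint64(67), np.float64(0.01), 135.2, 132.5]
[61, np.uint64(40), np.float64(0.0), 130.3, 129.7]
[ 0.5174585  -0.05131285  0.10582529] 15.425
```

Run:
```python
from h import *
d=np.array([.9959,.0906,0]);e=np.array([-.0906,.9959,0]);org=np.array([.5484,-.0483,0]);k=np.array([0,0,1.])
S=np.arange(-10,10.1,.5)
for cam in ("scene","side"):
  M=bot.camera_model(cam);T=np.linalg.inv(M["world_from_camera"]);K=np.array(M["K"])
  def pr(p): q=K@(T@np.append(p,1))[:3]; return q[:2]/q[2]
  now=bot.camera(cam).copy(); ini=cv2.imread(f"pics/{cam}0.png")
  def edge(im,pts,dirn):
    g=cv2.cvtColor(im,cv2.COLOR_BGR2GRAY).astype(np.float32);v=[]
    for s in S:
      q=np.array([pr(org+p[0]*d+p[1]*e+p[2]*k+s/1e3*dirn) for p in pts],np.float32)
      v.append(cv2.remap(g,q[:,0].reshape(1,-1),q[:,1].reshape(1,-1),1).mean())
    w=np.gradient(np.array(v)); i=np.argsort(-abs(w))[:1]; return [(float(S[j]),round(float(w[j]),1)) for j in i]
  L=np.linspace
  E={"nearwall back vertical (d)":([(.05,-.094,z) for z in L(.006,.034,9)],d),
     "nearwall bottom (e)":([(x,-.094,0) for x in L(-.035,.04,9)],e),
     "nearfront vertical (d)":([(-.044,-.094,z) for z in L(.004,.03,9)],d),
     "front rim/lid top (d)":([(-.046,y,.042) for y in L(-.085,-.02,9)],d),
     "back top edge (d)":([(.05,y,.042) for y in L(-.085,-.05,9)],d)}
  for n,(p,v) in E.items(): print(cam,n,"ini",edge(ini,p,v),"now",edge(now,p,v))
```

```text
scene nearwall back vertical (d) ini [(-1.5, 2.2)] now [(-1.5, 2.3)]
scene nearwall bottom (e) ini [(-8.0, -5.9)] now [(-10.0, -2.6)]
scene nearfront vertical (d) ini [(-9.5, -2.3)] now [(-0.5, 0.9)]
scene front rim/lid top (d) ini [(0.0, 8.2)] now [(3.5, 0.6)]
scene back top edge (d) ini [(-1.0, -2.8)] now [(-8.0, 1.8)]
side nearwall back vertical (d) ini [(-3.5, 1.9)] now [(-4.5, 2.2)]
side nearwall bottom (e) ini [(-8.0, -4.0)] now [(-10.0, -2.4)]
side nearfront vertical (d) ini [(-10.0, -1.4)] now [(1.0, 1.0)]
side front rim/lid top (d) ini [(-3.0, 6.6)] now [(-2.0, 0.6)]
side back top edge (d) ini [(-2.5, -2.8)] now [(-10.0, 1.4)]
```

The box hasn't moved. After correcting the camera bias the lid is at about 41°, so I'll raise it a little more.

Request:
{"method": "move_arm", "body": {
  "motion": [
    {"x": -0.2, "y": 0, "z": -0.25, "yaw": 0},
    {"x": -0.45, "y": 0, "z": -0.5, "yaw": 0},
    {"x": -0.45, "y": 0, "z": -0.5, "yaw": 0},
    {"x": -0.45, "y": 0, "z": -0.5, "yaw": 0}
  ]
}}

```text
clock: 16.02
eef_pos: [0.5226, -0.0508, 0.1109]
tool_rot: [-0.045, 0.999, -0.0, -0.0]
ft_force: [-4.2, -4.0, 2.5]
grip_width: 0.0202
grasp_force: 66.3
```

```bash
cat > ang.py <<'E'
from h import *
d=np.array([.9959,.0906,0]);e=np.array([-.0906,.9959,0]);k=np.array([0,0,1.])
TH=np.arange(30,58,.5)
for cam,off in (("scene",-.0005),("side",-.0028)):
  org=np.array([.5484,-.0483,0])+off*d
  im=bot.camera(cam).copy();M=bot.camera_model(cam);T=np.linalg.inv(M["world_from_camera"]);K=np.array(M["K"])
  g=cv2.cvtColor(im,cv2.COLOR_BGR2GRAY).astype(np.float32)
  def pr(p): q=K@(T@np.append(p,1))[:3]; return q[:2]/q[2]
  F=[];N=[]
  for th in TH:
    t=np.radians(th);P=lambda r,y,h=.002:org+(.052-r*np.cos(t)+h*np.sin(t))*d+y*e+(.040+r*np.sin(t)+h*np.cos(t))*k
    def samp(pts):
      q=np.array([pr(p) for p in pts],np.float32);return cv2.remap(g,q[:,0].reshape(1,-1),q[:,1].reshape(1,-1),1).mean()
    F.append(samp([P(.098,y) for y in np.linspace(-.088,-.04,15)]));N.append(samp([P(r,-.094) for r in np.linspace(.04,.09,12)]))
  for n,v in(("front",F),("near",N)):
    v=np.array(v);mid=(v[:10].mean()+v[-16:].mean())/2;print(cam,n,TH[np.argmax(v>mid)],round(v[:10].mean()),round(v[-16:].mean()))
o=bot.get_obs();print(o["eef_pos"],o["grip_width"],o["ft_force"],o["grasp_force"],o["clock"])
E
python3 ang.py
```

```text
scene front 43.0 84 121
scene near 47.5 87 122
side front 43.5 91 134
side near 47.0 91 134
[ 0.52258578 -0.05090078  0.11089449] 0.019866415622933474 [-3.02703652 -2.98894599  2.84881448] 66.23546719551086 16.125
```

The four edge readings (43–47°) average 45°, and the grip and forces are steady. Handing in.

```bash
python3 -c "
from workcell import bot
print(bot.job_done())"
```

```text
the job is handed in; nothing more can be done
None
```

The job is handed in, verdict not reported: the timer stands upright on the oven tray, and the arm is holding the lid at about 45° (edge readings 43–47°) with the box flat and unmoved; the bowl and carton weren't touched.

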